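Feed one shell disc to the drill stop

TASK

Feed one mother-of-pearl disc: push the red spring slide all the way to its end once and let it go there, so that it snaps back home on its own. Then take the brass-footed pusher from its cork pad and, with the pusher and not the fingers, gently nudge the fed disc along the channel in small taps until it rests against the stop hidden under the blue hood. Stand the pusher upright on its cork pad again, and leave the other discs in the magazine and the things around undisturbed.

Things in the scene. Friction and masses are not known exactly. Their poses are not given: they have to be found in the camera images.
- jig: Fixed feeding jig: grey plate 320 x 90 mm, 15 mm thick; its top is the floor of a straight channel. Origin on the table under the magazine's middle; jig +x = feed direction. Along x (mm): slide knob at -125 at rest; square magazine, outside -21 to 21, top 45 above the table, exit gap in front; open channel 34 wide from 21 to 112, side rails only 5 high; hood 112 to 168.
- feed_slide (a joint): Travel of the spring slide along jig +x: 0 home, 0.080 m fully pushed against a hard end. The spring pushes back, 4 N at home to 10.5 N at the end; let go, it returns at 0.3 to 0.6 m/s. Its tongue, 5 mm thick, pushes the lowest disc out: after a full stroke the disc's centre is at about x = 80 mm of the jig, its rear edge at 64. With the slide home the next disc drops down.
- knob (a point): Middle of the slide's red knob, an upright square block 18 x 18 mm, sides along the jig's axes, from 20 to 62 mm above the table (this point: 45 mm). It moves with the slide. Beside it are only the plate (top 15 mm) and two guide strips, tops 20 mm above the table, from 14 to 24 mm off the centre line at each side.
- nest (a point): Point on the channel floor (15 mm above the table) at the middle of the magazine, where the lowest disc lies centred. Fixed to the jig.
- blank1: The lowest pearl-white shell disc in the magazine, the one to be fed: 32 mm across, 6 mm thick, 16 g. Origin at the centre of its underside.
- blank2_center (a point): Centre of the second disc, same size, which lies on the first in the magazine.
- blank3_center (a point): Centre of the third disc, same size, on top of the second.
- stop: Brass stop block fixed in the channel under the hood, 33 mm wide, 7 mm high, out of sight; anywhere from 126 to 146 mm along jig x. Origin at the foot of the face the disc meets, on the channel's centre line and floor; axes as the jig's. Against it the disc's centre is 16 mm from this point and its rear edge is at 94 to 114 mm of jig x.
- pad: Fixed round cork pad, 70 mm across and 4 mm thick, where the pusher stands. Origin at the centre of its underside, on the table.
- pusher_mid (a point): Middle of the pusher, 40 mm above its underside. A turned upright tool, 80 mm tall, about 90 g, that stands on its own foot: brass foot 24 mm across and 16 high, neck 14 across, dark wooden handle 20 across from 34 to 80 mm up. Grip it from above at about 58 mm above its underside; the side of the foot pushes the disc.
- jar: Closed green glass jar, 60 mm across, 85 mm high, loose; leave alone. Origin under its centre. Jar and cork pad may have changed places.
- shell: Abalone shell lying like a bowl, oval, about 85 x 80 mm, 20 mm high, loose; leave alone. Origin under its centre.
- brush: Hand brush 160 mm long lying on the table, loose; leave alone. Origin under its middle.
- hood (a point): Middle of the blue hood's edge nearest the magazine, on its top face, 28 mm above the table. Hood 56 mm long in jig x, 50 mm wide, underside 9 mm above the channel floor, a brass drill bush on it. The stop lies out of sight under it.

How it is judged:
On the way, in this order (a step that is already met when the one before it is completed fails the run):
1. the slide is pushed to its end (within 4 mm) (value of joint feed_slide above 0.076 m).
2. the slide is let go and snaps back on its own (faster than 0.2 m/s) (value of joint feed_slide below 0.07 m and velocity of joint feed_slide below -0.2 m/s).
3. the fed disc lies against the stop (within 2 mm), the slide home (horizontal distance between blank1 and stop below 0.018 m and value of joint feed_slide below 0.004 m), for 0.2 s.
At the end, for the whole second after the job is handed in: The fed disc lies flat against the hidden stop (within 2 mm), the slide is home (within 4 mm), the other two discs are in the magazine, and the pusher stands upright on its cork pad, its axis within 30 mm of the pad's centre (all of step 3 and angle between each of blank1, pusher_mid's own z axis and vertical below 0.1 rad and horizontal distance between each of blank2_center, blank3_center and nest below 0.006 m and horizontal distance between pusher_mid and pad below 0.03 m and height (world z) of pusher_mid between 0.04 and 0.048 m); the robot touches nothing.
It fails at once if the fingers touch the fed disc (contact force between the fingers and blank1 above 0.5 N).
It fails at once if a second disc is fed (horizontal distance between blank2_center and nest above 0.02 m).
It fails at once if the disc is driven hard against the stop (over 30 N) (contact force between blank1 and stop above 30 N).
It fails at once if the jar, the shell or the brush is disturbed (moved 20 mm) (distance of any of jar, shell, brush from where it was at the start of the episode above 0.02 m).
It also fails if it takes over 64 s, if anything falls off the work surface, if the arm or the gripper's body presses on something with over 40 N, if the wrist force passes 120 N, or if a joint passes its speed limit or range.

ROBOT

A 7-joint arm with a two-finger parallel gripper is mounted at the origin on the work surface. World frame = base frame: x ahead of the robot, y to its left, z up, the work surface at z = 0. Lengths are in m, angles in rad, forces in N, time in s.
With the tool pointing down it reaches from about 0.35 to 0.9 m from the base axis. Payload 8.1 kg.
Tool frame: the origin (TCP) lies at the very end of the fingers, on their centre line; the grasp point (between the pads) lies 19 mm behind it (robot.grip_depth is the distance from the TCP to the grasp point, in m); z points along the fingers, y is the direction in which the jaws open and shut (so a half turn about z gives the same grasp; the last joint's range is limited). The gripper opens to 85 mm and grips with 20 to 120 N. Pads are 22 mm wide; open, the fingers measure 114 mm over their backs; the gripper's body (76 mm by 85 mm) begins 54 mm behind the grasp point. The pads swing forward as they close: fully open they stand 13 mm farther back than shut.
Start: joints at [-1.42, 0.434, 0.025, 1.573, -0.012, 1.134, -0.075], TCP at [0.157, 0.605, 0.231] pointing down, gripper open.
Joint ranges: [-2.62, 2.62], [-0.44, 2.09], [-1.27, 1.32], [0.08, 2.57], [-1.32, 4.46], [0.12, 2], [-2.74, 2.74]. Speed limits (rad/s): [2.22, 2.22, 3.01, 3.01, 3.14, 3.14, 3.14].

INTERFACE

Orientations are given as a rotation vector (axis times angle).
In Python, from bench import status, imaging, robot gives the robot as it stands.
- The arm moves only by the tool move_arm, never from a script. Its argument "rows" is a list of rows, each an object with "delta_pos": the shift along the tool's x, y, z in mm, a list of three; "turn": the turn about the tool's z in degrees. In form: [{"delta_pos": [dx, dy, dz], "turn": turn}, ...]. A call has 1 to 8 rows; each row is the pose to reach, as a shift and turn from the pose measured when the call began, along the tool's axes at that moment; what a row does not reach only later rows make up. A row lasts 1/12 s, in which the tool goes at most 41.7 mm and 7.16 degrees, less where a joint would pass 70% of its speed; a pose out of reach is approached as far as the arm can. A call with a gripper value outside its range is refused whole. "claw" is the opening, from -1 (shut) to 1 (fully open), set as the call begins (left out, the last holds). The fingers move at their own pace and stop on an object; "grip_force" is the grip in N (left out, the last holds). Time passes only in rows, so rows that repeat a pose let the fingers close. It gives the time, the measured TCP pose, the force and the opening at its end, in the units of the state.
- status.read_state(): the state, without advancing time (a new reading comes with each control period).
- imaging.get_image(name): name is "scene" or "top" or "wrist"; returns the picture (384x512x3 uint8, red, green, blue); there is no depth.
- imaging.calibration(name): a dict with "mtx" (3x3 intrinsics, pixels), "k1" (the pictures are not rectified: a ray, as slopes to the right and down, at radius r is drawn at 1 + k1 r^2 times it, then the intrinsics apply), "rvec" (rotation vector, rad) and "tvec" (3), from world to camera coordinates, as OpenCV has them. Camera axes: x right, y down, z forward; pixel columns grow to the right and rows downward; lengths in m; the calibration is good to about 2 mm. A picture is of the moment at which its call begins: read the wrist's pose just before it. calibration takes no time and is no camera call; for the wrist camera it gives the pose at the moment of the call.
- robot.finish_job(): hands the job in, once; it reports no verdict.
The state is a dict: "t": time; "q": joint angles; "joint_vel": joint speeds; "joint_torque": joint torques, N m; "tool_pos": TCP position; "tool_rot": TCP orientation; "force": force on the tool from outside, world axes, zero at the start; "moment": the same for the moment, N m; "opening": opening from 0.0 (shut) to 1.0 (fully open).
Only numpy, scipy, OpenCV 4.12 (cv2) and the standard library are available. Lean on these libraries where they do the work, as an engineer would, in place of code of your own. Each camera call takes 0.05 s, during which the arm holds its last target. There are 200 camera calls.

## Working session

There is one attempt and no reset: what is moved stays moved. The work goes in short steps, Python scripts to look and compute and a tool call to move; the robot and the scene stay as the last step left them, time stands still between calls to the robot, and variables do not carry over. Pictures are saved under pics/ and viewed, about 8 in all and at most 12, crops included, and the job is handed in when it is done.

Besides the shell and the picture viewer there is one more tool, called after "Emit:" as a command line: name --argument value ..., lists and objects as JSON in quotes. move_arm: Moves the arm, as the interface text tells. Its arguments: {"type":"object","properties":{"rows":{"type":"array"},"claw":{"type":"number"},"grip_force":{"type":"number"}},"required":["rows"]}

```bash
mkdir -p pics; ls; cat > h.py <<'E'
import numpy as np,cv2
from bench import status,imaging,robot
def cal(n):
    c=imaging.calibration(n);R=cv2.Rodrigues(np.array(c['rvec'],float))[0]
    return np.array(c['mtx'],float),c['k1'],R,np.array(c['tvec'],float).ravel()
def ray(c,uv,z):
    K,k,R,t=c;uv=np.atleast_2d(np.array(uv,float))
    p=cv2.undistortPoints(uv[:,None],K,np.array([k,0,0,0,0.]))[:,0]
    d=np.c_[p,np.ones(len(p))]@R;o=-R.T@t
    return o+d*((z-o[2])/d[:,2])[:,None]
def proj(c,P):
    K,k,R,t=c
    return cv2.projectPoints(np.atleast_2d(np.array(P,float)),cv2.Rodrigues(R)[0],t,K,np.array([k,0,0,0,0.]))[0][:,0]
def snap(n,f=None):
    c=cal(n);im=cv2.cvtColor(np.asarray(imaging.get_image(n)),cv2.COLOR_RGB2BGR)
    if f:cv2.imwrite('pics/'+f,im)
    return c,im
def tool():
    s=status.read_state();return s,np.array(s['tool_pos']),cv2.Rodrigues(np.array(s['tool_rot'],float))[0]
E
python3 - <<'E'
from h import *
s,p,R=tool();print(s,R)
c,a=snap('top','top0.png');d,b=snap('scene','scene0.png')
print(c,d)
cv2.imwrite('pics/both0.png',cv2.resize(np.vstack([a,b]),(450,676))[:0] if 0 else a)
E
```

```text
pics
{'t': 0.0, 'q': array([-1.41959117,  0.43524325,  0.02496752,  1.57410982, -0.01159417,
        1.13401817, -0.07509972]), 'joint_vel': array([ 1.07066877e-03,  9.20481285e-04,  2.23788108e-04,  9.27570775e-05,
        1.26093061e-03,  8.20210296e-04, -3.91404218e-04]), 'joint_torque': array([ 5.69818858e-04, -6.70456910e+01,  1.02521751e+00, -3.16213524e+01,
        1.55734102e-02,  1.24448552e-02, -3.32949992e-05]), 'tool_pos': array([0.15685491, 0.60445909, 0.23050841]), 'tool_rot': array([-3.97696756e-01, -3.11626098e+00,  2.56464641e-03]), 'force': array([-0.67555518,  0.43354739,  0.07034309]), 'moment': array([ 0.04000039, -0.02445167, -0.049904  ]), 'opening': 0.9996196269687058} [[-9.67948387e-01  2.51149060e-01 -2.62363415e-04]
 [ 2.51149152e-01  9.67947056e-01 -1.61249277e-03]
 [-1.51022150e-04 -1.62670213e-03 -9.99998666e-01]]
(array([[379.62489425,   0.        , 255.88068225],
       [  0.        , 379.62489425, 188.09807026],
       [  0.        ,   0.        ,   1.        ]]), 0.03706750816341346, array([[ 0.0208389 , -0.99977431,  0.00413049],
       [-0.99052236, -0.02120671, -0.13570456],
       [ 0.13576153, -0.00126341, -0.99074074]]), array([-0.01374123,  0.56037117,  0.95723574])) (array([[487.50967995,   0.        , 255.89554921],
       [  0.        , 487.50967995, 192.05076246],
       [  0.        ,   0.        ,   1.        ]]), -0.02948978145405957, array([[ 0.57054198,  0.82095843, -0.02256355],
       [ 0.41691565, -0.31319606, -0.85328165],
       [-0.70757558,  0.4774259 , -0.52096191]]), array([-0.30075018, -0.19000008,  1.58158393]))
```

View pics/top0.png

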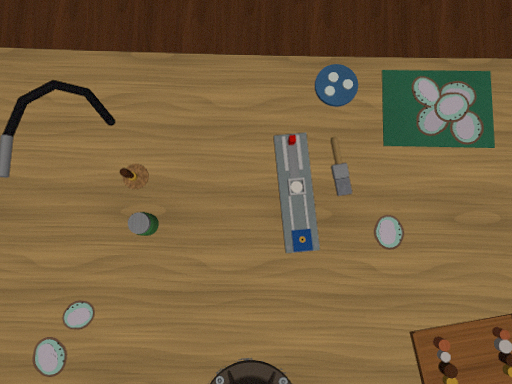

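View pics/scene0.png

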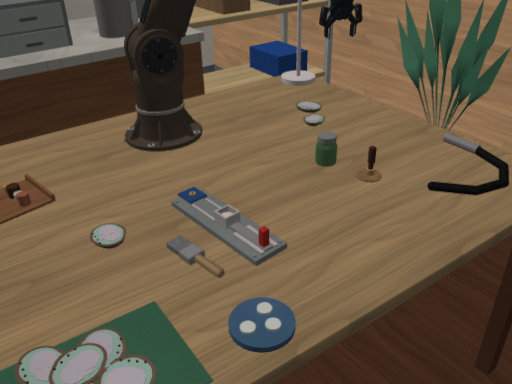

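The top view shows the jig running from the knob (292,140) to the hood (302,240), so the feed direction is towards the robot. The pusher and pad are at about (135,176), the jar at (143,223), the brush at (340,168) and the shell at (389,231). The scene view agrees.

```bash
cat > m1.py <<'E'
from h import *
def big(m):
    cs=cv2.findContours(m.astype(np.uint8),0,1)[0];return max(cs,key=cv2.contourArea)
c=cal('top');im=cv2.imread('pics/top0.png');b,g,r=[im[...,i].astype(int) for i in range(3)]
box=np.zeros(b.shape,bool);box[120:260,265:325]=1
red=(r>120)&(g<60)&(b<60)&box;blue=(b>r+50)&box
ctr=lambda m:cv2.moments(big(m))
for n,m,z in(('red',red,.062),('blue',blue,.028)):
    M=ctr(m);uv=(M['m10']/M['m00'],M['m01']/M['m00']);print(n,uv,ray(c,uv,z)[0],M['m00'],cv2.boundingRect(big(m)))
grey=(abs(r-b)<25)&(r>60)&box|blue|red
k=cv2.morphologyEx(grey.astype(np.uint8),cv2.MORPH_CLOSE,np.ones((5,5)))
q=big(k).reshape(-1,2);W=ray(c,q,.015)[:,:2].astype(np.float32)
R=cv2.minAreaRect(W*1000);print('plate',R,cv2.boxPoints(R))
box2=np.zeros(b.shape,bool);box2[155:200,110:160]=1
cork=(r-b>45)&box2
for n in range(1):
    e=im[150:245,105:170];cv2.imwrite('pics/c1.png',np.hstack([cv2.resize(e,None,fx=6,fy=6,interpolation=2)[:570,:390],cv2.resize(im[128:256,268:322],None,fx=4.45,fy=4.45,interpolation=2)[:570]]))
E
python3 m1.py
```

```text
red (292.2824858757062, 138.19209039548022) [ 0.69046897 -0.09392298  0.062     ] 29.5 (289, 135, 7, 8)
blue (301.8700327255727, 239.79055633473584) [ 0.42891914 -0.12424485  0.028     ] 356.5 (292, 229, 21, 23)
plate ((557.5927124023438, -108.88638305664062), (319.2582702636719, 89.67089080810547), 6.607308387756348) [[ 393.86487   -82.71628 ]
 [ 404.18274  -171.79158 ]
 [ 721.32056  -135.05649 ]
 [ 711.0027    -45.981186]]
```

View pics/c1.png

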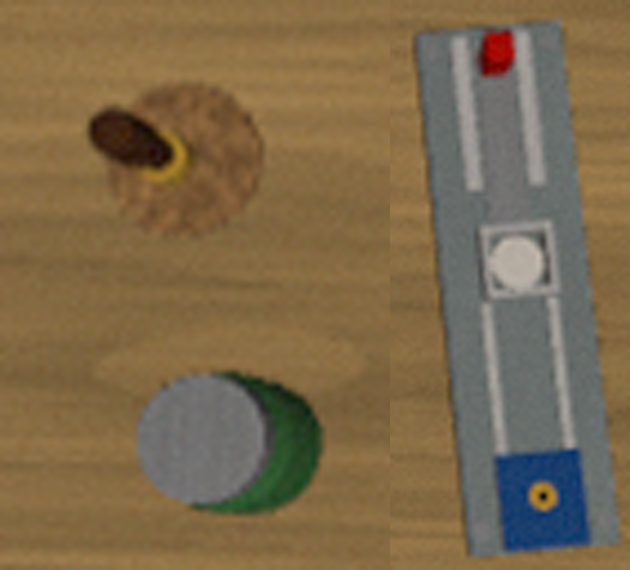

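```bash
cat >> h.py <<'E'
O=np.array([.5675,-.1077]);D=np.array([-.9934,-.1152]);N=np.array([-D[1],D[0]])
def jig(x,y,z): return np.r_[O+D*x/1e3+N*y/1e3,z/1e3]
def tojig(p): return np.r_[(p[:2]-O)@D,(p[:2]-O)@N,p[2]]*1e3
def go(P,ang=None):
    s,p,R=tool();d=R.T@(np.array(P)-p)*1e3
    a=np.degrees(np.arctan2(R[1,0],R[0,0]))
    t=None if ang is None else -((ang-a+180)%360-180)
    print('delta',d.round(1),'turn',t,'rows',np.linalg.norm(d)/41.7,'t',s['t'])
E
python3 - <<'E'
from h import *
go(jig(-170,0,150),186.6)
c=cal('top');im=cv2.imread('pics/top0.png');e=im[150:205,105:165].astype(int)
m=((e[...,2]-e[...,0]>30)).astype(np.uint8)
f=lambda x,y:(105+(x-2.5)/6,150+(y-2.5)/6)
# cork extents from crop
print('pad L/R/T/B',ray(c,[f(106,160),f(265,150),f(185,81),f(188,238)],.004))
print('foot',ray(c,[f(162,157)],.020),'handletop',ray(c,[f(112,131)],.084))
print('jar top',ray(c,[f(203,438)],.085))
E
```

```text
delta [-734.9 -524.8   81.4] turn -21.14463608057858 rows 21.74275826400045 t 0.1
pad L/R/T/B [[0.5898617  0.36057601 0.004     ]
 [0.59602999 0.28964093 0.004     ]
 [0.62695719 0.32752104 0.004     ]
 [0.55516004 0.32165652 0.004     ]]
foot [[0.58918389 0.33035849 0.02      ]] handletop [[0.58925831 0.33060947 0.084     ]]
jar top [[0.46252987 0.28465991 0.085     ]]
```

Emit:
move_arm --rows '[{"delta_pos": [-33, -24, 0], "turn": -3}, {"delta_pos": [-66, -47, 0], "turn": -7}, {"delta_pos": [-99, -71, 0], "turn": -11}, {"delta_pos": [-132, -94, 0], "turn": -15}, {"delta_pos": [-165, -118, 0], "turn": -18}, {"delta_pos": [-198, -141, 0], "turn": -21}, {"delta_pos": [-231, -165, 0], "turn": -21}, {"delta_pos": [-264, -188, 0], "turn": -21}]' --claw -1

```text
t: 0.77
tool_pos: [0.366, 0.3542, 0.2308]
tool_rot: [0.177, -3.136, 0.003]
force: [1.3, -0.2, -0.6]
opening: -0.003
```

```bash
python3 - <<'E'
from h import *
go(jig(-170,0,150),186.6);print(tool()[1])
E
```

```text
delta [-318.3 -481.1   81.3] turn -0.12898264254931746 rows 13.970200152774753 t 0.7667
[0.36595342 0.35419277 0.23075668]
```

Emit:
move_arm --rows '[{"delta_pos": [-22, -34, 0], "turn": 0}, {"delta_pos": [-44, -67, 0], "turn": 0}, {"delta_pos": [-66, -100, 0], "turn": 0}, {"delta_pos": [-88, -134, 0], "turn": 0}, {"delta_pos": [-110, -168, 0], "turn": 0}, {"delta_pos": [-132, -201, 0], "turn": 0}, {"delta_pos": [-155, -235, 0], "turn": 0}, {"delta_pos": [-178, -268, 0], "turn": 0}]'

```text
t: 1.43
tool_pos: [0.5738, 0.106, 0.2309]
tool_rot: [0.177, -3.136, 0.003]
force: [1.2, 0.8, 0.4]
opening: -0.002
```

Emit:
move_arm --rows '[{"delta_pos": [-21, -31, 12], "turn": 0}, {"delta_pos": [-42, -62, 24], "turn": 0}, {"delta_pos": [-63, -93, 36], "turn": 0}, {"delta_pos": [-84, -124, 48], "turn": 0}, {"delta_pos": [-105, -155, 60], "turn": 0}, {"delta_pos": [-126, -186, 72], "turn": 0}, {"delta_pos": [-134, -205, 80], "turn": 0}, {"delta_pos": [-134, -205, 80], "turn": 0}]'

```text
t: 2.1
tool_pos: [0.7297, -0.0897, 0.1476]
tool_rot: [0.167, -3.132, 0.009]
force: [-1.5, -0.2, 0.2]
opening: 0.001
```

```bash
python3 - <<'E'
from h import *
go(jig(-160,0,40),186.6);print(tool()[1],tojig(tool()[1]))
snap('wrist','w1.png')
E
```

```text
delta [  2.6   1.3 107.6] turn -0.49658237641870073 rows 2.5819021745151827 t 2.1
[ 0.7296795  -0.089688    0.14761587] [-163.18409542    0.78995397  147.61587446]
```

View pics/w1.png

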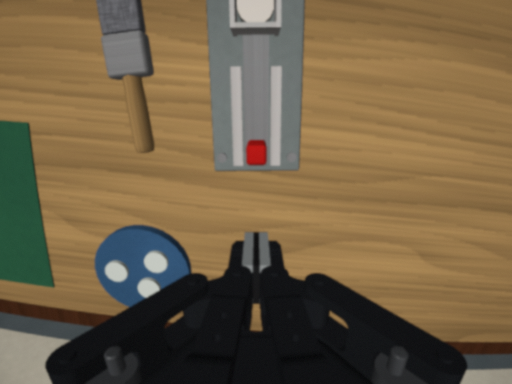

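The wrist view shows the red knob at (257,152), in line with the shut fingers at (257,240), so there is nothing in the way of going down behind it.

Emit:
move_arm --rows '[{"delta_pos": [0, 1, 35], "turn": 0}, {"delta_pos": [0, 1, 70], "turn": 0}, {"delta_pos": [0, 1, 100], "turn": 0}, {"delta_pos": [1, 1, 107], "turn": 0}, {"delta_pos": [1, 1, 107], "turn": 0}]'

```text
t: 2.57
tool_pos: [0.7255, -0.0842, 0.0394]
tool_rot: [0.172, -3.127, 0.003]
force: [-0.8, -0.1, 1.0]
opening: -0.005
```

```bash
python3 - <<'E'
from h import *
go(jig(-146,0,40),186.6);print(tool()[1],tojig(tool()[1]))
E
```

```text
delta [13.6 -5.2 -0.4] turn -0.30369098826179197 rows 0.349989432428943 t 2.5667
[ 0.72550172 -0.08420457  0.03942584] [-159.66558136   -5.13855731   39.42583689]
```

Emit:
move_arm --rows '[{"delta_pos": [5, -5, 0], "turn": 0}, {"delta_pos": [5, -5, 0], "turn": 0}, {"delta_pos": [5, -5, 0], "turn": 0}]'

```text
t: 2.82
tool_pos: [0.722, -0.0904, 0.0419]
tool_rot: [0.171, -3.13, 0.004]
force: [0.0, -1.1, -0.2]
opening: -0.001
```

```bash
python3 - <<'E'
from h import *
go(jig(-146,0,40),186.6);print(tojig(tool()[1]),tool()[2])
E
```

```text
delta [9.5 0.6 2. ] turn -0.3409819808179009 rows 0.23239333966373146 t 2.8167
[-155.49382582    0.64139409   41.92231267] [[-0.99401715 -0.10903817 -0.00637048]
 [-0.10902091  0.99403494 -0.00299699]
 [ 0.00665927 -0.00228455 -0.99997522]]
```

Emit:
move_arm --rows '[{"delta_pos": [10, 1, 2], "turn": 0}, {"delta_pos": [20, 1, 2], "turn": 0}, {"delta_pos": [32, 1, 2], "turn": 0}, {"delta_pos": [44, 1, 2], "turn": 0}, {"delta_pos": [56, 1, 2], "turn": 0}, {"delta_pos": [68, 1, 2], "turn": 0}, {"delta_pos": [78, 1, 2], "turn": 0}, {"delta_pos": [82, 1, 2], "turn": 0}]'

```text
t: 3.48
tool_pos: [0.6434, -0.0983, 0.0427]
tool_rot: [-0.172, 3.135, -0.005]
force: [10.4, 0.3, -7.6]
opening: 0.0
```

```bash
python3 - <<'E'
from h import *
s,p,R=tool();print(tojig(p),s['force'],R[2])
c,im=snap('wrist','w2.png')
b,g,r=[im[...,i].astype(int) for i in range(3)]
m=(r>110)&(g<60)&(b<60);v,u=np.nonzero(m);print(u.min(),u.max(),v.min(),v.max())
w=ray(c,[(u.mean(),v.min()+.0),(u.mean(),v.max()+1)],.062);print([tojig(x) for x in w])
E
```

```text
[-76.50341953  -0.63109543  42.69550763] [10.43950436  0.30613946 -7.55425303] [-0.00129753 -0.00330977 -0.99999368]
236 269 190 242
[array([-35.89429048,   0.88274391,  62.        ]), array([-64.93098088,   1.16231902,  62.        ])]
```

Emit:
move_arm --rows '[{"delta_pos": [4, 0, 1], "turn": 0}, {"delta_pos": [8, 0, 1], "turn": 0}, {"delta_pos": [10, 0, 1], "turn": 0}, {"delta_pos": [10, 0, 1], "turn": 0}]'

```text
t: 3.87
tool_pos: [0.6373, -0.0988, 0.0441]
tool_rot: [-0.172, 3.127, -0.005]
force: [10.3, 0.5, -6.6]
opening: 0.002
```

```bash
python3 - <<'E'
from h import *
s,p,R=tool();print(tojig(p),s['force'])
E
```

```text
[-70.33239994  -0.85368758  44.13237565] [10.31946284  0.54757992 -6.56705853]
```

Emit:
move_arm --rows '[{"delta_pos": [5, 0, 1], "turn": 0}, {"delta_pos": [8, 0, 1], "turn": 0}, {"delta_pos": [10, 0, 1], "turn": 0}, {"delta_pos": [10, 0, 1], "turn": 0}]'

```text
t: 4.2
tool_pos: [0.6317, -0.0992, 0.0455]
tool_rot: [-0.173, 3.118, -0.006]
force: [10.4, 1.8, -6.5]
opening: 0.004
```

```bash
python3 - <<'E'
from h import *
s,p,R=tool();print(tojig(p),s['force'])
E
```

```text
[-64.762013    -1.04674028  45.53869679] [10.36994031  1.76160943 -6.51728234]
```

Emit:
move_arm --rows '[{"delta_pos": [5, 0, 2], "turn": 0}, {"delta_pos": [8, 0, 2], "turn": 0}, {"delta_pos": [10, 0, 2], "turn": 0}, {"delta_pos": [10, 0, 2], "turn": 0}]'

```text
t: 4.53
tool_pos: [0.6313, -0.0991, 0.0466]
tool_rot: [-0.175, 3.099, -0.008]
force: [25.0, 1.4, -16.4]
opening: -0.0
```

```bash
python3 - <<'E'
from h import *
s,p,R=tool();print(tojig(p),s['force'],R)
c,im=snap('wrist','w3.png');
c,im=snap('top');cv2.imwrite('pics/t3.png',cv2.resize(im[110:270,250:340],None,fx=3.5,fy=3.5))
E
```

```text
[-64.34722516  -1.14785923  46.63551495] [ 24.98207648   1.43456059 -16.43037868] [[-0.99294289 -0.11246458  0.03763149]
 [-0.11266375  0.99362799 -0.00320764]
 [-0.03703096 -0.00742471 -0.99928654]]
```

View pics/w3.png

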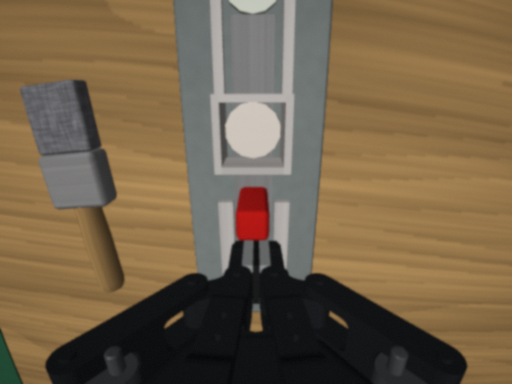

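The force jumped to 25 N and the motion stopped, so the slide is at its hard end. The fed disc shows at the top edge (252,3), and the knob at (252,213). Next I lift straight off to release it.

Emit:
move_arm --rows '[{"delta_pos": [8, 0, -40], "turn": 0}, {"delta_pos": [8, 0, -80], "turn": 0}, {"delta_pos": [8, 0, -110], "turn": 0}, {"delta_pos": [8, 0, -130], "turn": 0}, {"delta_pos": [8, 0, -130], "turn": 0}]' --claw 0.4

```text
t: 5.05
tool_pos: [0.6218, -0.1003, 0.1834]
tool_rot: [-0.174, 3.089, -0.01]
force: [0.2, -0.2, 0.7]
opening: 0.698
```

```bash
python3 - <<'E'
from h import *
s,p,R=tool();print(tojig(p),s['force'])
c,im=snap('top','t4.png');d,i2=snap('wrist')
cv2.imwrite('pics/t4c.png',np.hstack([cv2.resize(im[110:270,250:340],None,fx=2.4,fy=2.4),i2]))
go([.589,.330,.20],186.6)
E
```

```text
[-54.79059128  -1.09515413 183.36196179] [ 0.24875061 -0.19434191  0.68617438]
delta [-19.  430.2 -24. ] turn -0.1273913432644349 rows 10.343703291966158 t 5.15
```

View pics/t4c.png

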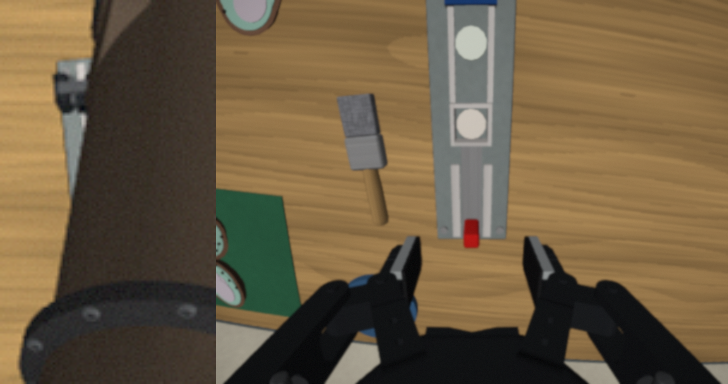

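The slide is home again (knob at (470,233) in the wrist half) and the fed disc lies in the channel at (470,42), with the magazine disc at (470,123). Next is the pusher.

Emit:
move_arm --rows '[{"delta_pos": [-2, 41, 0], "turn": 0}, {"delta_pos": [-4, 82, 0], "turn": 0}, {"delta_pos": [-6, 123, 0], "turn": 0}, {"delta_pos": [-8, 164, 0], "turn": 0}, {"delta_pos": [-10, 205, 0], "turn": 0}, {"delta_pos": [-12, 246, 0], "turn": 0}, {"delta_pos": [-14, 287, 0], "turn": 0}, {"delta_pos": [-16, 328, 0], "turn": 0}]' --claw 1

```text
t: 5.82
tool_pos: [0.5975, 0.2298, 0.1759]
tool_rot: [-0.175, 3.097, -0.009]
force: [1.3, 0.3, 0.0]
opening: 0.996
```

Emit:
move_arm --rows '[{"delta_pos": [-1, 40, 0], "turn": 0}, {"delta_pos": [-2, 80, 0], "turn": 0}, {"delta_pos": [-4, 110, 0], "turn": 0}, {"delta_pos": [-4, 115, 0], "turn": 0}, {"delta_pos": [-4, 115, 0], "turn": 0}, {"delta_pos": [-4, 115, 0], "turn": 0}]'

```text
t: 6.32
tool_pos: [0.5884, 0.3435, 0.1742]
tool_rot: [-0.175, 3.098, -0.012]
force: [0.3, -0.4, 0.4]
opening: 0.996
```

```bash
python3 - <<'E'
from h import *
s,p,R=tool();print(p,R)
c,im=snap('wrist','w5.png')
for q in ([.589,.330,.084],[.589,.33,.02],[.591,.3248,.004]):print(proj(c,q))
go([.589,.330,.045],186.6)
E
```

```text
[0.58838351 0.34353359 0.17415285] [[-0.99289372 -0.11229701  0.03938836]
 [-0.1125893   0.99362761 -0.00527568]
 [-0.03854491 -0.0096729  -0.99921005]]
[[242.28460311 190.56134526]]
[[245.51496223 171.04033196]]
[[241.6532258  168.42576711]]
delta [  6.4 -11.  129.5] turn -0.23021492084922102 rows 3.119649196924586 t 6.3667
```

View pics/w5.png

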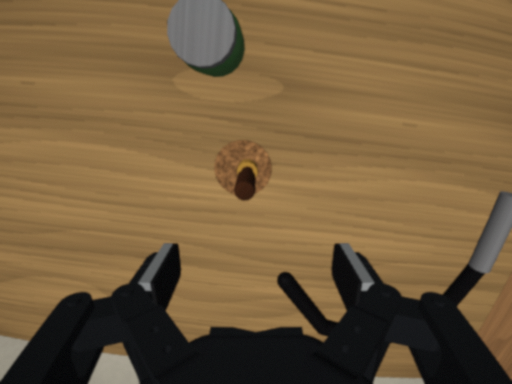

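The wrist view puts the handle top at (244,189), the pad at (243,166) and the jar at (205,35). Each is within 2 px of where my estimate predicted, and the jaws are clear.

Emit:
move_arm --rows '[{"delta_pos": [3, -11, 25], "turn": 0}, {"delta_pos": [5, -11, 55], "turn": 0}, {"delta_pos": [6, -11, 62], "turn": 0}, {"delta_pos": [6, -11, 62], "turn": 0}, {"delta_pos": [6, -11, 62], "turn": 0}]'

```text
t: 6.78
tool_pos: [0.5871, 0.3297, 0.113]
tool_rot: [-0.17, 3.097, -0.012]
force: [0.4, 0.2, 0.7]
opening: 0.998
```

```bash
python3 - <<'E'
from h import *
w5=cv2.imread('pics/w5.png');s,p,R=tool();print(p)
c,im=snap('wrist','w6.png')
g=im.astype(int).sum(2);r=im[...,2].astype(int)-im[...,0]
print(proj(c,[[.589,.330,.084],[.589,.33,.02]]))
m=(g<170);m[240:]=0;cs=cv2.findContours(m.astype(np.uint8),0,1)[0]
for k in cs:
    if cv2.contourArea(k)>50:print(cv2.boundingRect(k),cv2.contourArea(k))
go([.589,.330,.045],186.6)
E
```

```text
[0.5871247  0.32966291 0.11304752]
[[256.71852168 224.42764267]
 [257.22557996 192.31666594]]
(247, 187, 25, 49) 931.0
(183, 0, 74, 76) 1200.0
delta [ 1.5  0.1 68.9] turn -0.2771283701306402 rows 1.652973836927527 t 6.8333
```

Emit:
move_arm --rows '[{"delta_pos": [1, 2, 25], "turn": 0}, {"delta_pos": [1, 2, 50], "turn": 0}, {"delta_pos": [1, 2, 66], "turn": 0}, {"delta_pos": [1, 2, 69], "turn": 0}, {"delta_pos": [1, 2, 69], "turn": 0}]'

```text
t: 7.25
tool_pos: [0.5896, 0.3321, 0.0454]
tool_rot: [-0.171, 3.096, -0.011]
force: [0.3, 0.3, 0.4]
opening: 1.002
```

Emit:
move_arm --rows '[{"delta_pos": [0, 0, 0], "turn": 0}, {"delta_pos": [0, 0, 0], "turn": 0}, {"delta_pos": [0, 0, 0], "turn": 0}, {"delta_pos": [0, 0, 0], "turn": 0}, {"delta_pos": [0, 0, 0], "turn": 0}, {"delta_pos": [0, 0, 0], "turn": 0}, {"delta_pos": [0, 0, 0], "turn": 0}]' --claw -1 --grip_force 40

```text
t: 7.83
tool_pos: [0.5898, 0.3323, 0.046]
tool_rot: [-0.171, 3.095, -0.01]
force: [-1.0, -0.2, 5.2]
opening: 0.221
```

```bash
python3 - <<'E'
from h import *
s,p,R=tool();print(p,s['opening'],s['force'],R[2])
E
```

```text
[0.58984136 0.33230469 0.04599099] 0.2205838633077369 [-1.00339376 -0.23983387  5.21781221] [-0.04134111 -0.00865507 -0.9991076 ]
```

Emit:
move_arm --rows '[{"delta_pos": [0, 0, -15], "turn": 0}, {"delta_pos": [0, 0, -40], "turn": 0}, {"delta_pos": [0, 0, -65], "turn": 0}, {"delta_pos": [0, 0, -80], "turn": 0}, {"delta_pos": [0, 0, -80], "turn": 0}]'

```text
t: 8.25
tool_pos: [0.5882, 0.3337, 0.1296]
tool_rot: [-0.17, 3.09, -0.005]
force: [0.3, 0.1, -0.4]
opening: 0.222
```

```bash
python3 - <<'E'
from h import *
s,p,R=tool();print(p,s['opening'],s['force'])
go(jig(42,0,125),186.6)
c,im=snap('wrist','w7.png');cv2.imwrite('pics/w7c.png',im[:320])
print(proj(c,[p+[0,0,.015],p-[0,0,.042],p-[0,0,.026]]))
E
```

```text
[0.58817537 0.3336624  0.12957201] 0.2220836609447265 [ 0.26311993  0.09278682 -0.43794541]
delta [ 111.2 -436.6    2.1] turn -0.2802901840798313 rows 10.804936533530398 t 8.25
[[256.02275596 258.76888058]
 [256.46799686 213.78124766]
 [256.36873768 223.83988507]]
```

View pics/w7c.png

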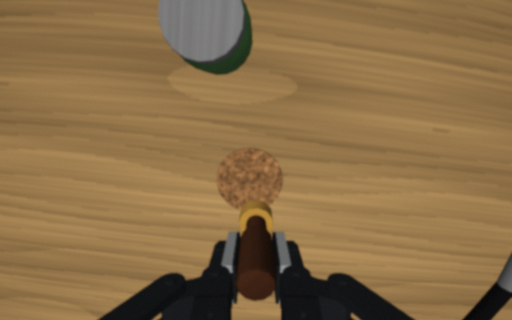

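The pusher is held upright between the pads, with its brass foot at (256,212), and the cork pad is empty at (250,180). I'll carry it to the channel.

Emit:
move_arm --rows '[{"delta_pos": [5, -20, 0], "turn": 0}, {"delta_pos": [14, -55, 0], "turn": 0}, {"delta_pos": [24, -93, 0], "turn": 0}, {"delta_pos": [34, -131, 0], "turn": 0}, {"delta_pos": [44, -169, 0], "turn": 0}, {"delta_pos": [54, -207, 0], "turn": 0}, {"delta_pos": [63, -245, 0], "turn": 0}, {"delta_pos": [72, -283, 0], "turn": 0}]'

```text
t: 8.97
tool_pos: [0.5453, 0.0421, 0.1249]
tool_rot: [-0.171, 3.095, -0.008]
force: [0.9, 0.1, -0.5]
opening: 0.221
```

Emit:
move_arm --rows '[{"delta_pos": [10, -38, 0], "turn": 0}, {"delta_pos": [20, -76, 0], "turn": 0}, {"delta_pos": [30, -114, 0], "turn": 0}, {"delta_pos": [38, -145, 0], "turn": 0}, {"delta_pos": [42, -160, 0], "turn": 0}, {"delta_pos": [42, -160, 0], "turn": 0}, {"delta_pos": [42, -160, 0], "turn": 0}]'

```text
t: 9.55
tool_pos: [0.5201, -0.1225, 0.1231]
tool_rot: [-0.167, 3.097, -0.008]
force: [-0.1, 0.6, -1.8]
opening: 0.223
```

```bash
python3 - <<'E'
from h import *
s,p,R=tool();print(tojig(p),R)
go(jig(44,0,75),186.6)
c,im=snap('wrist','w8.png')
for x,y,z in((64,0,21),(80,0,21),(96,0,21),(112,-17,15),(112,17,15),(112,0,28),(21,0,45)):print(x,y,proj(c,jig(x,y,z)))
E
```

```text
[ 48.81467774   9.19682149 123.13313961] [[-0.99339035 -0.10752795  0.04016654]
 [-0.10772725  0.99417647 -0.00282443]
 [-0.03962892 -0.00713279 -0.99918901]]
delta [-2.8  9.6 48.2] turn -0.410801419842187 rows 1.1807966711905706 t 9.55
64 0 [[266.53285481 171.79193417]]
80 0 [[266.64418728 155.04492248]]
96 0 [[266.75452899 137.56732903]]
112 -17 [[285.53987137 118.61595647]]
112 17 [[247.7727057  118.81469631]]
112 0 [[267.11990325 120.14306523]]
21 0 [[266.98568433 224.60981396]]
```

View pics/w8.png

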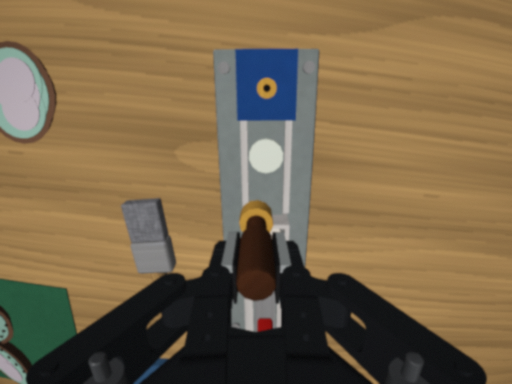

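The wrist view shows the fed disc at (266,156), where the model predicts (266.6,155), and the hood edge at row 120, also as predicted. I'll correct sideways and go down behind the disc.

Emit:
move_arm --rows '[{"delta_pos": [-4, 10, 10], "turn": 0}, {"delta_pos": [-4, 10, 20], "turn": 0}, {"delta_pos": [-4, 10, 30], "turn": 0}, {"delta_pos": [-4, 10, 30], "turn": 0}, {"delta_pos": [-4, 10, 30], "turn": 0}]'

```text
t: 10.02
tool_pos: [0.5238, -0.1101, 0.0922]
tool_rot: [-0.173, 3.099, -0.007]
force: [0.5, -0.7, -1.9]
opening: 0.22
```

```bash
python3 - <<'E'
from h import *
s,p,R=tool();print(tojig(p));go(jig(44,0,60),186.6)
c,im=snap('wrist','w9.png')
b,g,r=[im[...,i].astype(int) for i in range(3)]
m=(r-b>60)&(g-b>25)&(r>120);m[:150]=0;m[260:]=0;m[:,:220]=0;m[:,300:]=0
k=max(cv2.findContours(m.astype(np.uint8),0,1)[0],key=cv2.contourArea);x,y,w,h=cv2.boundingRect(k);print('foot box',x,y,w,h)
print('foot lateral',proj(c,p+[0,0,-.03]), 'front at floor+8', tojig(ray(c,(x+w/2,y),p[2]-.042)[0]),tojig(ray(c,(x+w/2,y),p[2]-.026)[0]))
E
```

```text
[43.65108965 -2.64052699 92.16030415]
delta [ 1.5 -2.4 32.1] turn -0.2208634802036613 rows 0.7738717293321604 t 10.0167
foot box 239 201 34 31
foot lateral [[256.40136013 221.4678479 ]] front at floor+8 [54.33775744 -2.32274086 50.16030415] [60.97682951 -2.44542985 66.16030415]
```

Emit:
move_arm --rows '[{"delta_pos": [0, -2, 8], "turn": 0}, {"delta_pos": [0, -2, 16], "turn": 0}, {"delta_pos": [0, -2, 24], "turn": 0}, {"delta_pos": [0, -2, 27], "turn": 0}, {"delta_pos": [0, -2, 27], "turn": 0}]'

```text
t: 10.48
tool_pos: [0.5248, -0.1125, 0.0647]
tool_rot: [-0.171, 3.1, -0.006]
force: [-0.5, 1.1, -1.1]
opening: 0.227
```

```bash
python3 - <<'E'
from h import *
s,p,R=tool();print(tojig(p),s['force']);go(jig(44,0,58.5),186.6)
E
```

```text
[42.96987078 -0.15743967 64.69520683] [-0.46878063  1.11510354 -1.08155332]
delta [ 1.3 -0.1  6.2] turn -0.2665279514686745 rows 0.15067287614767252 t 10.4833
```

Emit:
move_arm --rows '[{"delta_pos": [1, 0, 3], "turn": 0}, {"delta_pos": [1, 0, 5], "turn": 0}, {"delta_pos": [1, 0, 6], "turn": 0}, {"delta_pos": [1, 0, 6], "turn": 0}]'

```text
t: 10.82
tool_pos: [0.524, -0.1126, 0.0586]
tool_rot: [-0.171, 3.1, -0.006]
force: [0.8, -0.6, -1.5]
opening: 0.219
```

```bash
cat > look.py <<'E'
from h import *
import sys
s,p,R=tool();print('tcp',tojig(p).round(1),'F',s['force'].round(1),s['t'])
c,im=snap('wrist',sys.argv[1]+'.png')
b,g,r=[im[...,i].astype(int) for i in range(3)]
e=proj(c,jig(112,0,28))[0];f=proj(c,jig(45,0,21))[0];print('hood edge',e.round(),'x45',f.round())
# profile along centreline at disc-top height
xs=np.arange(52,114,1.0);
P=np.array([jig(x,0,21) for x in xs]);uv=proj(c,P)
print(' '.join('%d:%d'%(x,im[int(round(v)),int(round(u))].astype(int).sum()//3) for x,(u,v) in zip(xs,uv)))
E
python3 look.py w10
```

```text
tcp [43.8 -0.1 58.6] F [ 0.8 -0.6 -1.5] 10.8167
hood edge [256. 122.] x45 [256. 215.]
52:101 53:97 54:96 55:99 56:101 57:109 58:117 59:122 60:123 61:124 62:127 63:170 64:196 65:207 66:210 67:210 68:210 69:210 70:210 71:209 72:210 73:210 74:210 75:210 76:210 77:209 78:210 79:211 80:210 81:211 82:211 83:211 84:211 85:211 86:211 87:211 88:210 89:211 90:211 91:211 92:211 93:211 94:205 95:167 96:144 97:126 98:125 99:124 100:126 101:124 102:124 103:126 104:126 105:125 106:126 107:127 108:126 109:125 110:125 111:117 112:79 113:72
```

Emit:
move_arm --rows '[{"delta_pos": [3, 0, 0], "turn": 0}, {"delta_pos": [6, 0, 0], "turn": 0}, {"delta_pos": [9, 0, 0], "turn": 0}, {"delta_pos": [12, 0, 0], "turn": 0}, {"delta_pos": [15, 0, 0], "turn": 0}, {"delta_pos": [18, 0, 0], "turn": 0}, {"delta_pos": [21, 0, 0], "turn": 0}, {"delta_pos": [24, 0, 0], "turn": 0}]'

```text
t: 11.53
tool_pos: [0.5, -0.1153, 0.0579]
tool_rot: [-0.171, 3.099, -0.006]
force: [-0.5, 1.0, -1.3]
opening: 0.223
```

```bash
python3 look.py w11
```

```text
tcp [68.  -0.2 57.9] F [-0.5  1.  -1.3] 11.5333
hood edge [256. 161.] x45 [256. 244.]
52:30 53:32 54:28 55:31 56:30 57:30 58:31 59:31 60:30 61:29 62:31 63:31 64:32 65:33 66:34 67:33 68:35 69:53 70:88 71:130 72:133 73:135 74:134 75:115 76:104 77:98 78:96 79:108 80:137 81:180 82:213 83:213 84:213 85:213 86:214 87:213 88:213 89:213 90:213 91:213 92:214 93:213 94:214 95:213 96:213 97:213 98:213 99:212 100:213 101:214 102:214 103:215 104:215 105:214 106:214 107:214 108:214 109:207 110:187 111:143 112:76 113:73
```

Emit:
move_arm --rows '[{"delta_pos": [2, 0, -1], "turn": 0}, {"delta_pos": [4, 0, -2], "turn": 0}, {"delta_pos": [6, 0, -2], "turn": 0}, {"delta_pos": [8, 0, -2], "turn": 0}, {"delta_pos": [10, 0, -2], "turn": 0}, {"delta_pos": [12, 0, -2], "turn": 0}, {"delta_pos": [13, 0, -2], "turn": 0}]'

```text
t: 12.17
tool_pos: [0.4859, -0.1169, 0.0592]
tool_rot: [-0.171, 3.101, -0.006]
force: [-0.0, 0.3, -1.5]
opening: 0.222
```

```bash
python3 look.py w12
```

```text
tcp [82.1 -0.3 59.2] F [-0.   0.3 -1.5] 12.1667
hood edge [256. 181.] x45 [256. 259.]
52:30 53:30 54:31 55:30 56:31 57:31 58:31 59:30 60:30 61:31 62:30 63:31 64:30 65:31 66:32 67:29 68:30 69:32 70:32 71:31 72:31 73:29 74:32 75:31 76:33 77:32 78:33 79:33 80:31 81:32 82:36 83:86 84:117 85:130 86:134 87:133 88:128 89:115 90:102 91:99 92:99 93:102 94:113 95:184 96:204 97:212 98:212 99:213 100:213 101:214 102:212 103:213 104:214 105:213 106:212 107:213 108:211 109:202 110:129 111:89 112:75 113:73
```

Emit:
move_arm --rows '[{"delta_pos": [1, 0, 0], "turn": 0}, {"delta_pos": [2, 0, 0], "turn": 0}, {"delta_pos": [3, 0, 0], "turn": 0}, {"delta_pos": [4, 0, 0], "turn": 0}, {"delta_pos": [4, 0, 0], "turn": 0}]'

```text
t: 12.63
tool_pos: [0.4816, -0.1174, 0.059]
tool_rot: [-0.171, 3.101, -0.006]
force: [0.2, -0.2, -0.9]
opening: 0.221
```

Emit:
move_arm --rows '[{"delta_pos": [1, 0, 0], "turn": 0}, {"delta_pos": [2, 0, 0], "turn": 0}, {"delta_pos": [3, 0, 0], "turn": 0}, {"delta_pos": [4, 0, 0], "turn": 0}, {"delta_pos": [4, 0, 0], "turn": 0}]'

```text
t: 13.05
tool_pos: [0.4773, -0.1179, 0.0589]
tool_rot: [-0.17, 3.101, -0.006]
force: [0.7, 0.8, -0.2]
opening: 0.224
```

```bash
python3 look.py w13
```

```text
tcp [90.8 -0.3 58.9] F [ 0.7  0.8 -0.2] 13.05
hood edge [256. 193.] x45 [256. 268.]
52:31 53:29 54:31 55:32 56:31 57:31 58:30 59:29 60:31 61:32 62:31 63:30 64:31 65:29 66:31 67:31 68:29 69:31 70:30 71:31 72:30 73:32 74:29 75:31 76:31 77:30 78:31 79:30 80:31 81:31 82:31 83:31 84:31 85:32 86:33 87:32 88:33 89:32 90:33 91:54 92:87 93:117 94:129 95:134 96:133 97:128 98:116 99:97 100:99 101:99 102:102 103:150 104:187 105:207 106:212 107:213 108:211 109:167 110:116 111:82 112:74 113:73
```

Emit:
move_arm --rows '[{"delta_pos": [1, 0, 0], "turn": 0}, {"delta_pos": [2, 0, 0], "turn": 0}, {"delta_pos": [3, 0, 0], "turn": 0}, {"delta_pos": [3, 0, 0], "turn": 0}]'

```text
t: 13.43
tool_pos: [0.4741, -0.1182, 0.0588]
tool_rot: [-0.17, 3.101, -0.006]
force: [0.1, -1.2, -0.9]
opening: 0.223
```

Emit:
move_arm --rows '[{"delta_pos": [1, 0, 0], "turn": 0}, {"delta_pos": [2, 0, 0], "turn": 0}, {"delta_pos": [3, 0, 0], "turn": 0}, {"delta_pos": [3, 0, 0], "turn": 0}]'

```text
t: 13.77
tool_pos: [0.4719, -0.1186, 0.0589]
tool_rot: [-0.17, 3.1, -0.007]
force: [2.2, -0.0, -1.3]
opening: 0.22
```

```bash
python3 look.py w14 | cut -c1-120; python3 look.py w14 | grep -o '10[0-9]:.*'
```

```text
tcp [96.2 -0.2 58.9] F [ 2.2 -0.  -1.3] 13.7667
hood edge [256. 200.] x45 [256. 274.]
52:33 53:30 54:30 55:30 56:29 57:32 58:30 59:30 60:30 61:30 62:31 63:29 64:30 65:29 66:32 67:29 68:31 69:30 70:31 71:31 
100:135 101:134 102:125 103:112 104:100 105:98 106:99 107:110 108:135 109:146 110:106 111:79 112:73 113:72
```

Emit:
move_arm --rows '[{"delta_pos": [1, 0, 0], "turn": 0}, {"delta_pos": [2, 0, 0], "turn": 0}, {"delta_pos": [3, 0, 0], "turn": 0}, {"delta_pos": [3, 0, 0], "turn": 0}]'

```text
t: 14.2
tool_pos: [0.471, -0.1189, 0.0595]
tool_rot: [-0.171, 3.096, -0.007]
force: [6.4, 0.5, -0.6]
opening: 0.217
```

```bash
python3 look.py w15 | head -1
```

```text
tcp [97.1 -0.  59.5] F [ 6.4  0.5 -0.6] 14.2
```

Six newtons of resistance with almost no movement: the disc is on the stop. I'll back off gently and check.

Emit:
move_arm --rows '[{"delta_pos": [-2, 0, 0], "turn": 0}, {"delta_pos": [-5, 0, 0], "turn": 0}, {"delta_pos": [-10, 0, 0], "turn": 0}, {"delta_pos": [-18, 0, 0], "turn": 0}, {"delta_pos": [-26, 0, 0], "turn": 0}, {"delta_pos": [-34, 0, 0], "turn": 0}, {"delta_pos": [-40, 0, 0], "turn": 0}, {"delta_pos": [-40, 0, 0], "turn": 0}]'

```text
t: 14.92
tool_pos: [0.5127, -0.1141, 0.0612]
tool_rot: [-0.172, 3.095, -0.008]
force: [-0.1, -0.1, -1.3]
opening: 0.218
```

```bash
python3 look.py w16; python3 -c "
import cv2;a=cv2.imread('pics/w16.png');cv2.imwrite('pics/w16c.png',cv2.resize(a[70:270,180:340],None,fx=3,fy=3))"
```

```text
tcp [55.2  0.1 61.2] F [-0.1 -0.1 -1.3] 14.9167
hood edge [256. 140.] x45 [257. 227.]
52:31 53:33 54:35 55:87 56:117 57:131 58:133 59:134 60:129 61:115 62:101 63:97 64:97 65:97 66:98 67:111 68:122 69:127 70:128 71:128 72:129 73:129 74:130 75:129 76:129 77:128 78:128 79:129 80:128 81:130 82:129 83:130 84:129 85:129 86:129 87:128 88:130 89:128 90:128 91:127 92:127 93:127 94:127 95:127 96:128 97:127 98:127 99:128 100:127 101:128 102:128 103:129 104:130 105:129 106:129 107:131 108:172 109:198 110:201 111:170 112:86 113:74
```

View pics/w16c.png

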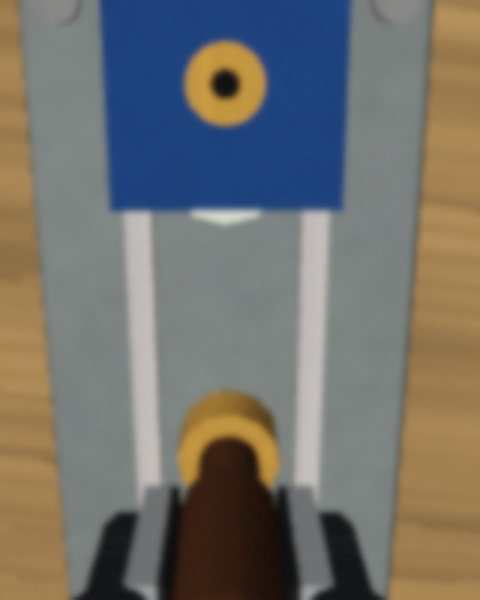

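The rear rim of the disc is just visible at the hood edge, at jig x≈108. It is in the same place as before the 6 N push and within the stop's possible range. The foot is clear, so the pusher goes back.

Emit:
move_arm --rows '[{"delta_pos": [0, 0, -20], "turn": 0}, {"delta_pos": [0, 0, -45], "turn": 0}, {"delta_pos": [0, 0, -70], "turn": 0}, {"delta_pos": [0, 0, -80], "turn": 0}, {"delta_pos": [0, 0, -80], "turn": 0}]'

```text
t: 15.38
tool_pos: [0.5093, -0.1144, 0.143]
tool_rot: [-0.171, 3.092, -0.008]
force: [-0.1, 0.2, -0.3]
opening: 0.22
```

```bash
python3 -c "
from h import *
print(tool()[1]);go([.591,.3255,.130])"
```

```text
[ 0.50931874 -0.11440584  0.1429999 ]
delta [-129.1  428.3   15.4] turn None rows 10.734140140404666 t 15.3833
```

Emit:
move_arm --rows '[{"delta_pos": [-6, 20, 0], "turn": 0}, {"delta_pos": [-16, 55, 0], "turn": 0}, {"delta_pos": [-28, 92, 0], "turn": 0}, {"delta_pos": [-39, 129, 0], "turn": 0}, {"delta_pos": [-50, 166, 0], "turn": 0}, {"delta_pos": [-61, 203, 0], "turn": 0}, {"delta_pos": [-72, 240, 0], "turn": 0}, {"delta_pos": [-83, 277, 0], "turn": 0}]'

```text
t: 16.05
tool_pos: [0.5603, 0.1717, 0.1427]
tool_rot: [-0.171, 3.094, -0.009]
force: [1.4, -1.4, -0.7]
opening: 0.221
```

Emit:
move_arm --rows '[{"delta_pos": [-11, 38, 2], "turn": 0}, {"delta_pos": [-22, 76, 4], "turn": 0}, {"delta_pos": [-33, 110, 6], "turn": 0}, {"delta_pos": [-42, 140, 8], "turn": 0}, {"delta_pos": [-46, 152, 8], "turn": 0}, {"delta_pos": [-46, 152, 8], "turn": 0}, {"delta_pos": [-46, 152, 8], "turn": 0}]'

```text
t: 16.63
tool_pos: [0.5887, 0.3276, 0.1334]
tool_rot: [-0.173, 3.096, -0.012]
force: [1.1, -1.8, -1.1]
opening: 0.222
```

```bash
python3 -c "
from h import *
print(tool()[1]);go([.591,.3255,.055])"
```

```text
[0.58867955 0.32756227 0.13336845]
delta [ 1.1 -1.5 78.4] turn None rows 1.8808131631229392 t 16.6333
```

Emit:
move_arm --rows '[{"delta_pos": [1, -1, 20], "turn": 0}, {"delta_pos": [1, -1, 40], "turn": 0}, {"delta_pos": [1, -1, 60], "turn": 0}, {"delta_pos": [1, -1, 74], "turn": 0}, {"delta_pos": [1, -1, 79], "turn": 0}, {"delta_pos": [1, -1, 79], "turn": 0}]'

```text
t: 17.13
tool_pos: [0.5903, 0.3234, 0.0527]
tool_rot: [-0.17, 3.099, -0.016]
force: [0.2, -0.9, -1.1]
opening: 0.221
```

```bash
python3 -c "
from h import *
s,p,R=tool();print(p,s['force']);go([.591,.3255,.0455])"
```

```text
[0.59031361 0.32341875 0.05272125] [ 0.16366349 -0.87532047 -1.13020796]
delta [-0.6  2.1  7.2] turn None rows 0.1809704038774061 t 17.1333
```

Emit:
move_arm --rows '[{"delta_pos": [0, 1, 3], "turn": 0}, {"delta_pos": [0, 1, 5], "turn": 0}, {"delta_pos": [0, 1, 7], "turn": 0}, {"delta_pos": [0, 1, 8], "turn": 0}, {"delta_pos": [0, 1, 8], "turn": 0}]'

```text
t: 17.55
tool_pos: [0.5911, 0.3243, 0.0461]
tool_rot: [-0.17, 3.098, -0.015]
force: [-1.4, -1.8, 5.6]
opening: 0.222
```

```bash
python3 -c "
from h import *
s,p,R=tool();print(p,s['force'])"
```

```text
[0.59112767 0.32430285 0.04605023] [-1.36613972 -1.83113053  5.59802918]
```

The foot is down on the cork (Fz +5.6 N). I'll open and lift away.

Emit:
move_arm --rows '[{"delta_pos": [0, 0, 0], "turn": 0}, {"delta_pos": [0, 0, 0], "turn": 0}, {"delta_pos": [0, 0, 0], "turn": 0}, {"delta_pos": [0, 0, 0], "turn": 0}, {"delta_pos": [0, 0, 0], "turn": 0}, {"delta_pos": [0, 0, 0], "turn": 0}]' --claw 0.9

```text
t: 18.05
tool_pos: [0.5911, 0.3243, 0.046]
tool_rot: [-0.17, 3.098, -0.015]
force: [0.4, -0.4, 0.4]
opening: 0.948
```

Emit:
move_arm --rows '[{"delta_pos": [0, 0, -15], "turn": 0}, {"delta_pos": [0, 0, -35], "turn": 0}, {"delta_pos": [0, 0, -60], "turn": 0}, {"delta_pos": [0, 0, -90], "turn": 0}, {"delta_pos": [0, 0, -120], "turn": 0}, {"delta_pos": [0, 0, -150], "turn": 0}, {"delta_pos": [0, 0, -150], "turn": 0}]'

```text
t: 18.63
tool_pos: [0.5878, 0.3271, 0.2027]
tool_rot: [-0.169, 3.089, -0.007]
force: [0.7, 1.1, 0.2]
opening: 0.949
```

```bash
python3 - <<'E'
from h import *
s,p,R=tool();print(p,s['force'],s['opening'])
c,w=snap('wrist','w20.png');t,a=snap('scene','s20.png')
P=[[.591,.325,.084],[.591,.325,.004]]
print(proj(c,P),proj(t,P))
cv2.imwrite('pics/f.png',np.hstack([cv2.resize(w[:300],None,fx=.75,fy=.75)[:225],cv2.resize(a[130:280,160:400],None,fx=1.5,fy=1.5)]))
E
```

```text
[0.58779484 0.32709776 0.20266552] [0.6916437  1.13667325 0.22983194] 0.9488419499453542
[[254.55302855 183.47283838]
 [255.29961471 163.07783648]] [[370.92094898 147.36706018]
 [367.97949501 174.00680063]]
```

View pics/f.png

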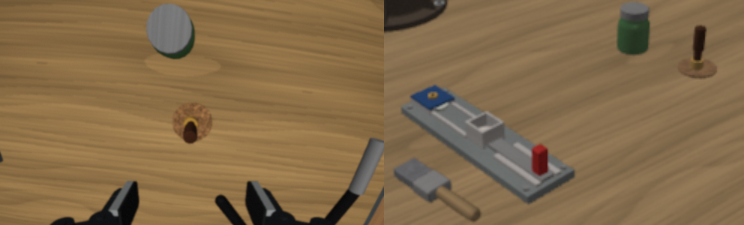

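```bash
python3 - <<'E'
from h import *
for f in('scene0','s20'):
    i=cv2.imread(f'pics/{f}.png').astype(int)[150:290,150:300];m=(i[...,2]>110)&(i[...,1]<60)&(i[...,0]<60);print(np.argwhere(m).mean(0))
print(robot.finish_job())
E
```

```text
[ 79.24324324 112.91891892]
[ 79.40540541 112.7027027 ]
the job is handed in; nothing more can be done
None
```

The job is handed in at about 19 s of the 64 s limit, and my last checks found nothing wrong; the hand-in reports no verdict.

- **Slide:** I pushed the slide until it stopped at its hard end, where the force rose to 25 N. I then lifted off and it snapped back. The knob now sits within 0.3 px of its starting place in the scene view, so it is home.
- **Disc:** I fetched the pusher and nudged the disc with its foot until it stopped moving, at about 6 N (limit 30 N). After I backed off, the disc's rear rim stayed at jig x ≈ 108 mm, inside the possible stop range of 94 to 114 mm. The stop is hidden, so contact is judged from the force and the unmoved rim, not seen directly.
- **Pusher:** It stands upright on its cork pad, within a few mm of the pad's centre.
- **Surroundings:** The jar, brush and magazine look undisturbed in the last views. The shell was not in those crops, but the arm never went near it. I did not measure the two discs left in the magazine.

The pushing left the gripper tilted by about 2.5°, which the move commands could not undo; it caused no trouble.

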